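Try the sample case lid, unlock it if it is caught, and hold it open

TASK

Take the sample transport case's lid by its steel bar handle and gently tug it up a little, before touching the black transport lock on the front ledge, to learn whether the lid is caught: the lock is unmarked, and either end of its track may be the locked one. If the lid is caught, slide the lock all the way to the stop at the other end of its track; then raise the lid by its bar to about 45 degrees and finish while still holding it there with the gripper, because it falls shut when let go. Do not wrench the catch, and leave the beaker, the dropper bottle and the timer where they stand.

Things in the scene. Friction and masses are not known exactly. Their poses are not given: they have to be found in the camera images.
- case: White sample transport case, fixed, yawed up to 0.3 rad. Origin on the worktop under it; x to the hinge side (back), y left along the front, z up. Chamber x -75 to +105 mm, y +-110 mm, closed by a grey lid 8 mm thick, top at z 100. Before it a ledge x -135 to -75, y +-110, top at z 60, with the lock's track along y.
- lid (a joint): Hinge of the grey lid, rad. 0 shut, grows as the front rises, stop at 1.7. 2 to 4 N to lift at the bar, no spring: falls shut when let go. Always some play: even when caught it rises to about 0.035 rad (5 mm at the bar) before the hidden catch stops it firmly; if not caught it keeps rising.
- lid_bar (a point): Middle of the lid's steel bar handle: round, 12 mm thick, 110 mm long along case y, on 10 mm posts at its ends, axis 41 mm above the lid's top; lid shut: at case (-40, 0, 141) mm, 148 mm before and 46 mm above the hinge axis. Fingers can straddle it from above, closing along case x; it may turn between the pads. Axes turn with the lid.
- lid_hinge (a point): Point on the lid's hinge axis at mid width, at case (108, 0, 95) mm; the axis runs along the case's y. Axes as the case.
- lock (a joint): Transport lock, m of slide along case +y. 0 right stop, 0.050 left stop; starts within 4 mm of the right stop. 2 N friction, no spring. Its hidden hook catches a striker under the lid at the right end, at the left end, or at neither, never at both; not visible from outside. If caught at the right, the lid is free with the lock at the left stop. Slides easily while the lid lies shut.
- lock_top (a point): Centre of the top of the lock's black knob, 18 mm (case x) by 16 mm (case y), 40 mm tall above the ledge; at case (-105, -25 + slide, 100) mm, 65 mm in front of the lid's bar. Axes as the case.
- lock_hook: The steel hook bar that the lock carries through the front wall at case z 72 mm; mostly hidden. Origin 10 mm behind the lock's centre. The striker must not press on it with more than 40 N.
- beaker: Clear plastic beaker, 82x90x94 mm, loose, standing about 200 mm to the right of the case's middle; origin at the centre of its underside. Bystander.
- dropper: Small brown dropper bottle, 25x25x66 mm, loose, standing about 180 mm to the left of the case's middle; origin at the centre of its underside. Bystander.
- timer: Small white desk timer, 41x66x54 mm, loose, standing left of the case near its back; origin at the centre of its underside. Bystander.

How it is judged:
By the outcome, as a careful person would: the job done as asked, in the order asked, and still so for the second after the job is handed in, while the arm keeps its last pose, push and grip.
It also fails if it takes over 64 s, if anything falls off the work surface, if the arm or the gripper's body presses on something with over 40 N, if the wrist force passes 120 N, or if a joint passes its speed limit or range.

ROBOT

A 6-joint arm with a two-finger parallel gripper is mounted at the origin on a cart in front of the work surface, level with it; the furniture and walls round the work are solid. World frame = base frame: x ahead of the robot, y to its left, z up, the work surface at z = 0. Lengths are in m, angles in rad, forces in N, time in s.
With the tool pointing down it reaches from about 0.3 to 0.95 m from the base axis. Payload 3.1 kg.
Tool frame: the origin (TCP) lies at the very end of the fingers, on their centre line; the grasp point (between the pads) lies r.hold_point_z behind it (r.hold_point_z is the distance from the TCP to the grasp point, in m); z points along the fingers, y is the line along which they close (so a half turn about z gives the same grasp; the last joint's range is limited). The gripper opens to 85 mm and grips with 20 to 120 N. Pads are 22 mm wide; open, the fingers measure 114 mm over their backs; the gripper's body (76 mm by 85 mm) begins 54 mm behind the grasp point. The pads swing forward as they close: fully open they stand 13 mm farther back than shut.
Start: joints at [-1.356, 0.308, 1.634, -0, 1.2, -0.07], TCP at [0.176, -0.6, 0.231] pointing down, gripper open.
Joint ranges: [-3.06, 3.06], [-0.79, 1.96], [0.05, 2.63], [-1.19, 4.34], [0.05, 2.64], [-2.94, 2.94]. Speed limits (rad/s): [2.79, 2.79, 3.14, 3.14, 3.14, 3.14].

INTERFACE

Orientations are given as [roll, pitch, yaw] about the fixed x, y, z axes, in that order (R = Rz(yaw) Ry(pitch) Rx(roll)).
In Python, from bench import r gives the robot as it stands.
- The arm moves only by the shell command python3 -m pendant 'ROWS' [FORCE]. ROWS is JSON, a list of rows, each an object with "slide": the shift along the tool's x, y, z in m, a list of three; "twist": the turn, a rotation vector about the tool's x, y, z in rad, a list of three; "fingers": the opening, from 0 (shut) to 1 (fully open). A call has 1 to 20 rows; each row is the pose to reach, as a shift and turn from the pose commanded when the call began, along the tool's axes at that moment; what a row does not reach only later rows make up. A row lasts 1/8 s, in which the tool goes at most 62.5 mm and 10.7 degrees, less where a joint would pass 70% of its speed; a pose out of reach is approached as far as the arm can. A call with a gripper value outside its range is refused whole. The fingers move at their own pace and stop on an object; FORCE is the grip in N (left out, the last holds). Time passes only in rows, so rows that repeat a pose let the fingers close. It gives the time, the measured TCP pose, the force, the opening and the grip force at its end, in the units of the state.
- r.sense(): the state, without advancing time (a new reading comes with each control period).
- r.capture(name): name is "side" or "top"; returns (picture, depth): 384x512x3 uint8, red, green, blue; 384x512 float32, m along the optical axis (not along the pixel's ray), 0 where there is no reading.
- r.calibration(name): a dict with "camera_matrix" (3x3 intrinsics, pixels), "extrinsics" (4x4, takes a point from world to camera coordinates). Camera axes: x right, y up, looking along -z (the intrinsics and any distortion apply to the point x, -y, -z); pixel columns grow to the right and rows downward; lengths in m; the calibration is good to about 2 mm. A picture is of the moment at which its call begins. calibration takes no time and is no camera call.
- r.hand_in(): hands the job in; it is judged then, once.
Trained networks look in the newest picture that a camera, given by its name, has taken for a name from the list of things; names that differ only in an ending like _2 or _b are one class to them, and where a whole thing is asked for, a point or a joint stands for the part that bears it (a point fixed in the world has none). Each returns a list of dicts, best first, with "conf" (0 to 1); they miss things now and then, are a little off and sometimes report something else, mostly with a low value. They report only what shows in the picture. A call takes as long as a camera call.
- r.boxes_of(camera, thing): "centre" ([column, row] in pixels, amid what is visible of it).
- r.outline_of(camera, thing): "mask" (384x512 bool, what is visible of it) and "centre" ([column, row] in pixels, amid what is visible of it).
- r.pinpoint(camera, thing): "centre" ([column, row] in pixels: a listed point, or the origin of a listed thing).
The state is a dict: "clock": time; "qpos": joint angles; "joint_vel": joint speeds; "tau": joint torques, N m; "position": TCP position; "tool_rot": TCP orientation; "ft_force": force on the tool from outside, world axes, zero at the start; "torque": the same for the moment, N m; "gripper_width": finger opening in m; "grasp_force": force on a finger pad.
Only numpy, scipy, OpenCV 4.12 (cv2) and the standard library are available. Lean on these libraries where they do the work, as an engineer would, in place of code of your own. Each camera call takes 0.05 s, during which the arm holds its last target. There are 200 camera calls.

## Working session

There is one attempt and no reset: what is moved stays moved. The work goes in short steps, Python scripts to look and compute and a shell command to move; the robot and the scene stay as the last step left them, time stands still between calls to the robot, and variables do not carry over. Pictures are saved under pics/ and viewed, at most 10 in all, crops included, and the job is handed in when it is done.

```bash
mkdir -p pics
cat > h.py <<'E'
import numpy as np,cv2
from bench import r
from scipy.spatial.transform import Rotation as R
def w(cam,px,z=None,depth=None):
    c=r.calibration(cam);K=np.array(c["camera_matrix"]);E=np.array(c["extrinsics"])
    d=np.linalg.inv(K)@[px[0],px[1],1];d=np.array([d[0],-d[1],-d[2]])
    o=-E[:3,:3].T@E[:3,3];dw=E[:3,:3].T@d
    if z is not None: return o+dw*(z-o[2])/dw[2]
    return o+dw*depth
def tool(): 
    s=r.sense();return np.array(s["position"]),s["tool_rot"]
E
python3 - <<'E'
from h import *
ims=[]
for c in("side","top"):
    im,d=r.capture(c);ims.append(im)
    np.save(c+"_d.npy",d)
    for t,z in(("lid_bar",.141),("lock_top",.1),("lid_hinge",.095),("case",0),("beaker",0),("dropper",0),("timer",0)):
        for p in r.pinpoint(c,t)[:1]: print(c,t,np.round(p["centre"]),round(p["conf"],2),w(c,p["centre"],z).round(3))
cv2.imwrite("pics/a.png",cv2.cvtColor(cv2.resize(np.vstack(ims),(800*512//1024*1,600)),cv2.COLOR_RGB2BGR))
s=r.sense();print({k:s[k] for k in("clock","position","tool_rot","ft_force","gripper_width")},r.hold_point_z)
E
```

```text
side lid_bar [297. 154.] 0.72 [ 0.565 -0.093  0.141]
side lock_top [320. 167.] 0.46 [ 0.516 -0.131  0.1  ]
side lid_hinge [244. 153.] 0.96 [ 0.713 -0.074  0.095]
side case [279. 192.] 0.57 [ 0.607 -0.092  0.   ]
side beaker [321. 161.] 0.83 [ 0.583 -0.291  0.   ]
side dropper [273. 250.] 0.48 [0.509 0.088 0.   ]
side timer [219. 235.] 0.55 [0.637 0.126 0.   ]
top lid_bar [297. 199.] 0.86 [ 0.583 -0.085  0.141]
top lock_top [311. 224.] 0.46 [ 0.526 -0.127  0.1  ]
top lid_hinge [311. 229.] 0.52 [ 0.514 -0.128  0.095]
top case [292. 196.] 0.82 [ 0.616 -0.088  0.   ]
top beaker [364. 206.] 0.6 [ 0.591 -0.295  0.   ]
top dropper [233. 235.] 0.38 [0.501 0.078 0.   ]
top timer [216. 189.] 0.77 [0.631 0.13  0.   ]
{'clock': 0.8, 'position': array([ 0.17556888, -0.59984963,  0.23130966]), 'tool_rot': array([ 3.14154364e+00, -6.63073256e-06,  2.84759167e-01]), 'ft_force': array([-0.62909333,  0.18612625, -0.10221842]), 'gripper_width': 0.08534846413371336} 0.0187
```

View pics/a.png

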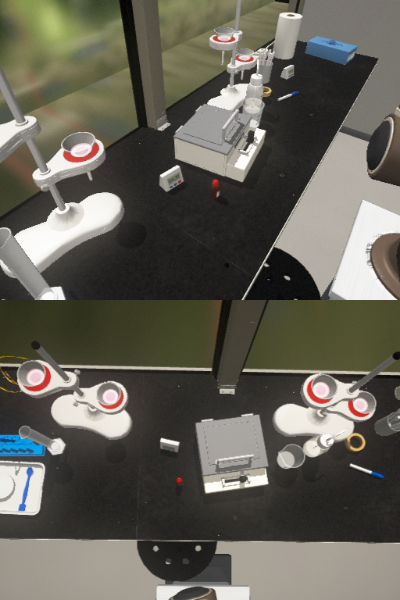

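Run:
```python
from h import *
im,d=r.capture("top")
m=r.outline_of("top","lid")
print([ (o["conf"],o["mask"].sum(),o["centre"]) for o in m][:3])
c=r.calibration("top");K=np.array(c["camera_matrix"]);E=np.array(c["extrinsics"])
v,u=np.mgrid[:384,:512]
P=np.stack([(u-K[0,2])/K[0,0]*d,-(v-K[1,2])/K[1,1]*d,-d],-1)
W=(P-E[:3,3])@E[:3,:3]
ok=(d>0)&(abs(W[...,0]-.63)<.2)&(abs(W[...,1]+.09)<.17)
for lo,hi,n in((.09,.112,"lid"),(.05,.07,"ledge"),(.13,.155,"bar")):
    q=W[ok&(W[...,2]>lo)&(W[...,2]<hi)]
    q=q[abs(q[:,1]+.09)<.15]
    print(n,len(q),q.mean(0).round(4),cv2.minAreaRect((q[:,:2]*1000).astype(np.float32)))
crop=im[170:250,235:345]
cv2.imwrite("pics/b.png",cv2.cvtColor(cv2.resize(crop,(770,560),interpolation=cv2.INTER_CUBIC),cv2.COLOR_RGB2BGR))
```

```text
[(0.84, np.int64(5657), [293.6, 185.3])]
lid 5598 [ 0.6294 -0.0863  0.1011] ((614.9449462890625, -89.67691040039062), (226.36056518554688, 224.0721893310547), 8.900668144226074)
ledge 1717 [ 0.5112 -0.1031  0.0604] ((596.6076049804688, -92.73970031738281), (231.65455627441406, 220.22824096679688), 8.895174980163574)
bar 221 [ 0.5753 -0.0952  0.1458] ((576.032470703125, -95.74226379394531), (12.09122371673584, 119.07284545898438), 9.046896934509277)
```

View pics/b.png

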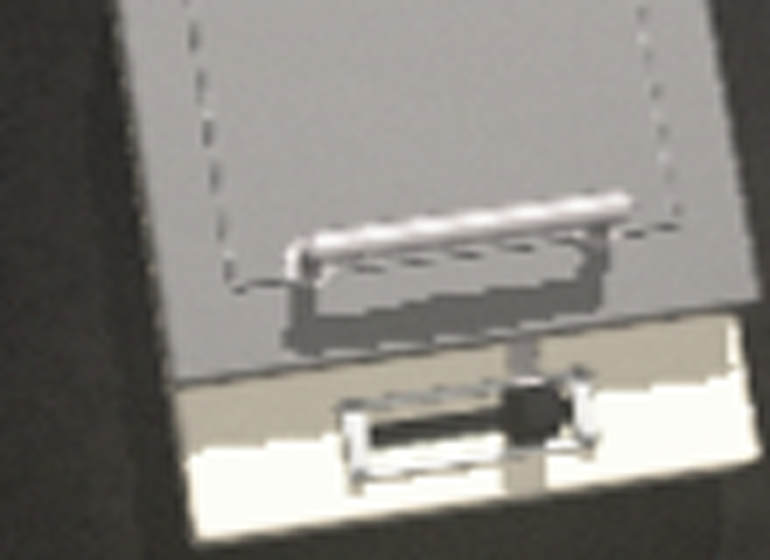

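Top view: steel bar runs from crop (295,255) to (630,200), black knob at (535,410) near the right end of its slot. Depth gives a yaw of about 0.157 rad, bar at (0.576, -0.096), and case origin at (0.616, -0.089).

```bash
python3 -m pendant '[{"slide":[0.525,-0.372,-0.02],"twist":[0,0,-1.443],"fingers":0.6},{"slide":[0.525,-0.372,-0.02],"twist":[0,0,-1.443],"fingers":0.6},{"slide":[0.525,-0.372,-0.02],"twist":[0,0,-1.443],"fingers":0.6},{"slide":[0.525,-0.372,-0.02],"twist":[0,0,-1.443],"fingers":0.6},{"slide":[0.525,-0.372,-0.02],"twist":[0,0,-1.443],"fingers":0.6},{"slide":[0.525,-0.372,-0.02],"twist":[0,0,-1.443],"fingers":0.6},{"slide":[0.525,-0.372,-0.02],"twist":[0,0,-1.443],"fingers":0.6},{"slide":[0.525,-0.372,-0.02],"twist":[0,0,-1.443],"fingers":0.6},{"slide":[0.525,-0.372,-0.02],"twist":[0,0,-1.443],"fingers":0.6},{"slide":[0.525,-0.372,-0.02],"twist":[0,0,-1.443],"fingers":0.6},{"slide":[0.525,-0.372,-0.02],"twist":[0,0,-1.443],"fingers":0.6},{"slide":[0.525,-0.372,-0.02],"twist":[0,0,-1.443],"fingers":0.6},{"slide":[0.525,-0.372,-0.02],"twist":[0,0,-1.443],"fingers":0.6},{"slide":[0.525,-0.372,-0.02],"twist":[0,0,-1.443],"fingers":0.6},{"slide":[0.525,-0.372,-0.02],"twist":[0,0,-1.443],"fingers":0.6},{"slide":[0.525,-0.372,-0.02],"twist":[0,0,-1.443],"fingers":0.6}]' 40
python3 - <<'E'
from h import *
p,q=tool();Rt=R.from_euler("xyz",q)
print(p.round(4),q.round(3),"to bar (tool axes):",Rt.inv().apply(np.array([.576,-.0955,.122])-p).round(4))
E
```

```text
clock: 2.9
position: [0.5746, -0.096, 0.2514]
tool_rot: [3.142, 0.0, 1.727]
ft_force: [-0.0, -0.2, -0.5]
gripper_width: 0.0514
grasp_force: 0.0
[ 0.5746 -0.096   0.2514] [3.142 0.    1.727] to bar (tool axes): [0.0003 0.0014 0.1294]
```

```bash
python3 -m pendant '[{"slide":[0,0.001,0.03],"twist":[0,0,0],"fingers":0.6},{"slide":[0,0.001,0.06],"twist":[0,0,0],"fingers":0.6},{"slide":[0,0.001,0.085],"twist":[0,0,0],"fingers":0.6},{"slide":[0,0.001,0.105],"twist":[0,0,0],"fingers":0.6},{"slide":[0,0.001,0.12],"twist":[0,0,0],"fingers":0.6},{"slide":[0,0.001,0.128],"twist":[0,0,0],"fingers":0.6},{"slide":[0,0.001,0.128],"twist":[0,0,0],"fingers":0.6}]' 40
python3 - <<'E'
from h import *
im,d=r.capture("side")
p=r.pinpoint("side","lid_bar");print(p[:1])
cv2.imwrite("pics/c.png",cv2.cvtColor(cv2.resize(im[60:210,190:390],(800,600),interpolation=cv2.INTER_CUBIC),cv2.COLOR_RGB2BGR))
E
```

```text
clock: 3.78
position: [0.5757, -0.0952, 0.123]
tool_rot: [-3.141, -0.0, 1.728]
ft_force: [1.3, -0.4, -0.3]
gripper_width: 0.0514
grasp_force: 0.0
[{'centre': [295.9, 149.4], 'conf': 0.61}]
```

View pics/c.png

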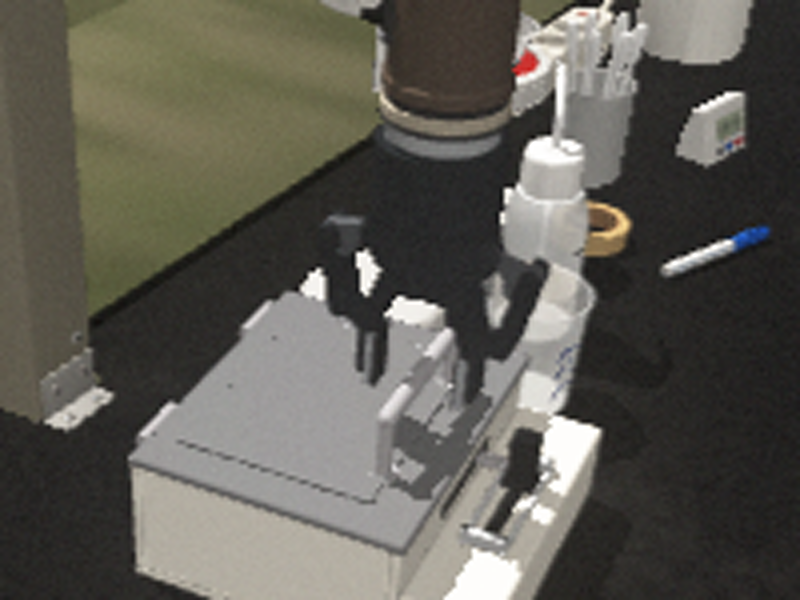

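The fingers straddle the bar: pads at crop (370,370) and (465,390), bar between them from (390,420) to (440,345). Closing now.

```bash
python3 -m pendant '[{"slide":[0,0,0],"twist":[0,0,0],"fingers":0},{"slide":[0,0,0],"twist":[0,0,0],"fingers":0},{"slide":[0,0,0],"twist":[0,0,0],"fingers":0},{"slide":[0,0,0],"twist":[0,0,0],"fingers":0},{"slide":[0,0,0],"twist":[0,0,0],"fingers":0},{"slide":[0,0,0],"twist":[0,0,0],"fingers":0}]' 40
python3 -m pendant '[{"slide":[0,0,-0.001],"twist":[0,0,0],"fingers":0},{"slide":[0,0,-0.002],"twist":[0,0,0],"fingers":0},{"slide":[0,0,-0.003],"twist":[0,0,0],"fingers":0},{"slide":[0,0,-0.003],"twist":[0,0,0],"fingers":0}]'
```

```text
clock: 4.62
position: [0.5735, -0.0956, 0.1238]
tool_rot: [-3.136, -0.0, 1.728]
ft_force: [-6.7, -0.5, 6.8]
gripper_width: 0.0111
grasp_force: 38.9
clock: 5.12
position: [0.5738, -0.0955, 0.1252]
tool_rot: [-3.137, -0.0, 1.728]
ft_force: [-5.7, -1.7, -1.2]
gripper_width: 0.0103
grasp_force: 39.0
```

```bash
python3 -m pendant '[{"slide":[0,-0.002,-0.001],"twist":[0,0,0],"fingers":0},{"slide":[0,-0.002,-0.002],"twist":[0,0,0],"fingers":0},{"slide":[0,-0.002,-0.002],"twist":[0,0,0],"fingers":0}]'
python3 -m pendant '[{"slide":[0,0,-0.001],"twist":[0,0,0],"fingers":0},{"slide":[0,0,-0.002],"twist":[0,0,0],"fingers":0},{"slide":[0,0,-0.002],"twist":[0,0,0],"fingers":0}]'
```

```text
clock: 5.5
position: [0.5749, -0.0954, 0.1284]
tool_rot: [3.139, 0.0, 1.728]
ft_force: [2.0, -1.2, -5.7]
gripper_width: 0.0102
grasp_force: 38.9
clock: 5.88
position: [0.5757, -0.0953, 0.1308]
tool_rot: [3.138, 0.001, 1.728]
ft_force: [5.3, -0.3, -7.3]
gripper_width: 0.0105
grasp_force: 38.8
```

```bash
python3 -m pendant '[{"slide":[0,0.001,-0.001],"twist":[0,0,0],"fingers":0},{"slide":[0,0.001,-0.002],"twist":[0,0,0],"fingers":0},{"slide":[0,0.001,-0.002],"twist":[0,0,0],"fingers":0}]'
python3 - <<'E'
from h import *
im,d=r.capture("top")
c=r.calibration("top");K=np.array(c["camera_matrix"]);E=np.array(c["extrinsics"])
v,u=np.mgrid[:384,:512]
P=np.stack([(u-K[0,2])/K[0,0]*d,-(v-K[1,2])/K[1,1]*d,-d],-1)
W=(P-E[:3,3])@E[:3,:3]
d0=np.load("top_d.npy");P0=P/np.where(d>0,d,1)[...,None]*d0[...,None];W0=(P0-E[:3,3])@E[:3,:3]
dx=W[...,:2]-[.6155,-.089];X=dx@[.988,.156];Y=dx@[-.156,.988]
for a in(-65,-40,0,50,95):
  m=(d>0)&(d0>0)&(abs(X*1000-a)<8)&(abs(abs(Y)-.09)<.018)&(W[...,2]<.125)&(W0[...,2]>.09)
  print(a,m.sum(),np.median(W[m][:,2]),np.median(W0[m][:,2]))
E
```

```text
clock: 6.25
position: [0.5764, -0.0952, 0.1329]
tool_rot: [3.138, 0.0, 1.728]
ft_force: [5.5, -0.2, -6.3]
gripper_width: 0.0106
grasp_force: 39.0
-65 163 0.11002859309948398 0.09996035886453275
-40 120 0.1091873145866932 0.10017853143341773
0 82 0.10693898474264082 0.10048839597273831
50 81 0.10407275328583643 0.10053644886965477
95 149 0.1005162356554414 0.10029026676345368
```

The lid is free: it rose about 10 mm at its front edge (0.058 rad, past the 0.035 rad play) with a steady force of about 6 N. The lock stays untouched, and I'll raise the lid along its arc.

```bash
python3 -m pendant '[{"slide":[0,0.004,-0.006],"twist":[0,0,0],"fingers":0},{"slide":[0,0.0075,-0.013],"twist":[0,0,0],"fingers":0},{"slide":[0,0.011,-0.020],"twist":[0,0,0],"fingers":0},{"slide":[0,0.015,-0.0265],"twist":[0,0,0],"fingers":0},{"slide":[0,0.019,-0.033],"twist":[0,0,0],"fingers":0},{"slide":[0,0.024,-0.0395],"twist":[0,0,0],"fingers":0},{"slide":[0,0.0285,-0.0455],"twist":[0,0,0],"fingers":0},{"slide":[0,0.0285,-0.0455],"twist":[0,0,0],"fingers":0}]' 50
```

```text
clock: 7.3
position: [0.6018, -0.0911, 0.1788]
tool_rot: [-3.138, -0.0, 1.728]
ft_force: [-5.2, -3.1, 0.4]
gripper_width: 0.0101
grasp_force: 48.8
```

```bash
python3 -m pendant '[{"slide":[0,0.004,-0.006],"twist":[0,0,0],"fingers":0},{"slide":[0,0.009,-0.0115],"twist":[0,0,0],"fingers":0},{"slide":[0,0.015,-0.017],"twist":[0,0,0],"fingers":0},{"slide":[0,0.021,-0.022],"twist":[0,0,0],"fingers":0},{"slide":[0,0.027,-0.0265],"twist":[0,0,0],"fingers":0},{"slide":[0,0.0335,-0.031],"twist":[0,0,0],"fingers":0},{"slide":[0,0.040,-0.035],"twist":[0,0,0],"fingers":0},{"slide":[0,0.045,-0.0375],"twist":[0,0,0],"fingers":0},{"slide":[0,0.045,-0.0375],"twist":[0,0,0],"fingers":0},{"slide":[0,0.045,-0.0375],"twist":[0,0,0],"fingers":0},{"slide":[0,0.045,-0.0375],"twist":[0,0,0],"fingers":0}]'
python3 - <<'E'
from h import *
im,d=r.capture("side")
cv2.imwrite("pics/d.png",cv2.cvtColor(cv2.resize(im[60:210,190:390],(800,600),interpolation=cv2.INTER_CUBIC),cv2.COLOR_RGB2BGR))
p,_=tool();dx=p[:2]-[.6155,-.089]
b=np.array([.108-dx@[.988,.156],p[2]+.0187-.095]);print(b,np.hypot(*b),np.arctan2(b[1],b[0])-.3014)
im,d=r.capture("top")
for t in("beaker","dropper","timer"): print(t,[w("top",q["centre"],0).round(3) for q in r.pinpoint("top",t)[:1]])
# lid slope from depth
c=r.calibration("top");K=np.array(c["camera_matrix"]);E=np.array(c["extrinsics"])
v,u=np.mgrid[:384,:512]
W=(np.stack([(u-K[0,2])/K[0,0]*d,-(v-K[1,2])/K[1,1]*d,-d],-1)-E[:3,3])@E[:3,:3]
e=W[...,:2]-[.6155,-.089];X=e@[.988,.156];Y=e@[-.156,.988]
m=(d>0)&(X>0)&(X<.1)&(abs(abs(Y)-.09)<.015)&(W[...,2]>.08)
k=np.polyfit(X[m],W[m][:,2],1);print(m.sum(),np.degrees(np.arctan(-k[0])))
E
```

```text
clock: 8.68
position: [0.6469, -0.0841, 0.2184]
tool_rot: [-3.14, 0.0, 1.728]
ft_force: [-7.8, -2.2, 6.1]
gripper_width: 0.0102
grasp_force: 49.2
[0.07626329 0.14202983] 0.16120968533862232 0.7766254442428787
beaker [array([ 0.587, -0.291,  0.   ])]
dropper []
timer [array([0.642, 0.138, 0.   ])]
615 44.02051115521553
```

View pics/d.png

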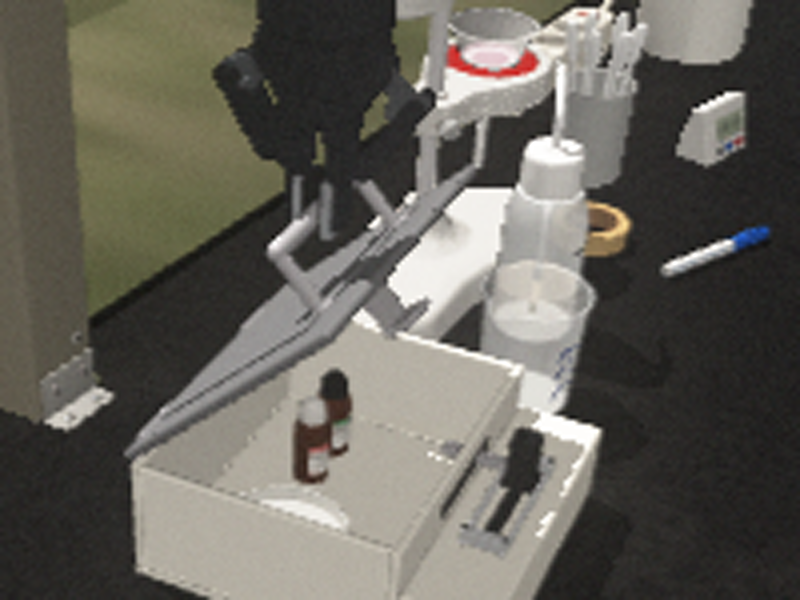

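The lid stands open at about 44°, with the bar gripped between the pads at crop (315,215). The lock is still at the right end at (522,455), and the beaker hasn't moved. Handing in.

```bash
python3 -c "
from bench import r
print(r.sense()['joint_vel'].round(3)); print(r.hand_in())"
```

```text
[ 0.     0.     0.001 -0.001 -0.     0.001]
the job is handed in; nothing more can be done
None
```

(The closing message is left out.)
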